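Post the returned pool-car keys through the key-drop safe and lock it

TASK

Post every car key left on the ledge into the key-drop safe: lay the keys on its rocking tray, press the thumb lever down so that the tray tips up and they slide in under the hood, and let the tray come back level. When the last key is inside and the tray is back, push the chrome lock plunger on top of the hood fully home. Leave the stapler, paperweight and visitor badge where they are.

Things in the scene. Friction and masses are not known exactly. Their poses are not given: they have to be found in the camera images.
- safe: aluminium key-drop safe, fixed, 415 mm long (y), 150 deep (x); front faces -x. Origin: on the ledge below the tray axle. Right part (y -175 to -30 mm): plinth 125 mm high with the tray's open end over it. Left part (y -30 to 240): hollow vault 195 mm high, hooded from y = 12 on, front wall at x = -75; keys enter only under the hood, down the tipped tray, and lie on the vault floor 10 mm above the ledge
- tray (a joint): angle (rad) of the rocking tray about its axle (along the safe's x, through y = 0, z = 148 mm): 0 level at rest, 0.72 fully tipped (stop). Pressing the thumb lever raises the tray's open right end and lowers its left end into the vault; spring and damper bring it back level within 1 s. Fully down needs 3 to 7 N on the lever. Polished: keys slide off into the vault above about 0.4 rad
- pan (a point): middle of the tray floor where keys are laid (top surface, 150 mm above the ledge, 80 mm right of the axle; moves with the tray). Tray inside: 118 mm wide (safe's x), side rims 14 mm high, a 12 mm rim 87 mm to the right of this point, open to the left. The hood's edge is 92 mm to the left, its underside 189 and its top 199 mm above the ledge
- paddle (a point): pressing point on the thumb lever: a ribbed steel paddle 72 mm (safe's x) x 62 mm (y) x 8 mm, fixed to the tray's axle, in front of the vault at safe x = -134 mm, y = 72 mm, top 152 mm above the ledge at rest. A straight downward push here travels about 63 mm to full tip. The paddle is 23 mm clear of the vault's front wall. Moves with the lever
- lock (a joint): how far the lock plunger is pushed in (m): 0 = out, 0.012 = fully home. A light spring with a stiff catch: it takes about 5 to 8 N and stays where it is pushed
- lock_top (a point): middle of the flat top of the chrome lock plunger (28 mm diameter, upright, pushed straight down), which stands on the hood at safe y = 125 mm, its top 226 mm above the ledge when out and 214 mm when home. Moves with it
- key1: car key on the ledge (None if absent): flat rounded steel head 66 x 36 x 14 mm with a thin blade (44 mm long, 10 wide, 4 thick) fixed to one end; 110 mm long in all, 0.06 to 0.11 kg. Origin: centre of the underside of the HEAD (head spans x = -33 to 33 mm); +x points along the blade, whose tip is at x = 77 mm; z is normal to the flat faces, which are alike
- key2: car key on the ledge (None if absent): flat rounded steel head 66 x 36 x 14 mm with a thin blade (44 mm long, 10 wide, 4 thick) fixed to one end; 110 mm long in all, 0.06 to 0.11 kg. Origin: centre of the underside of the HEAD (head spans x = -33 to 33 mm); +x points along the blade, whose tip is at x = 77 mm; z is normal to the flat faces, which are alike
- key3: car key on the ledge (None if absent): flat rounded steel head 66 x 36 x 14 mm with a thin blade (44 mm long, 10 wide, 4 thick) fixed to one end; 110 mm long in all, 0.06 to 0.11 kg. Origin: centre of the underside of the HEAD (head spans x = -33 to 33 mm); +x points along the blade, whose tip is at x = 77 mm; z is normal to the flat faces, which are alike
- key4: car key on the ledge (None if absent): flat rounded steel head 66 x 36 x 14 mm with a thin blade (44 mm long, 10 wide, 4 thick) fixed to one end; 110 mm long in all, 0.06 to 0.11 kg. Origin: centre of the underside of the HEAD (head spans x = -33 to 33 mm); +x points along the blade, whose tip is at x = 77 mm; z is normal to the flat faces, which are alike
- stapler: bystander: chrome stapler, 150 x 36 x 60 mm; origin at the centre of its underside
- paperweight: bystander: clear glass dome paperweight, 80 mm diameter, 49 mm high; origin at the centre of its underside
- badge: bystander: clear plastic visitor badge 92 x 60 x 6 mm with a clip at its -x end (to -85 mm); origin at the centre of the badge's underside
Things that resemble listed ones, but are neither listed nor needed, are in the scene too. What is shaped like the key4 but green is not meant. What is shaped like the key3 but green is not meant.

How it is judged (in metres and radians):
On the way, in this order (a step that is already met when the one before it is completed fails the run):
1. every key is inside the vault and the tray is back level (x of key1 in the frame of safe between -0.075 and 0.075 m and y of key1 in the frame of safe between -0.03 and 0.24 m and z of key1 in the frame of safe between 0 and 0.135 m and x of key2 in the frame of safe between -0.075 and 0.075 m and y of key2 in the frame of safe between -0.03 and 0.24 m and z of key2 in the frame of safe between 0 and 0.135 m and x of key3 in the frame of safe between -0.075 and 0.075 m and y of key3 in the frame of safe between -0.03 and 0.24 m and z of key3 in the frame of safe between 0 and 0.135 m and x of key4 in the frame of safe between -0.075 and 0.075 m and y of key4 in the frame of safe between -0.03 and 0.24 m and z of key4 in the frame of safe between 0 and 0.135 m and value of joint tray below 0.06 rad), for 0.2 s.
2. then the lock plunger is pushed fully home (value of joint lock above 0.0105 m), for 0.2 s.
At the end, for the whole second after the job is handed in: every key present lies still inside the hollow vault, below the tray; the tray is back level (within 0.06 rad) and the lock plunger is home (pushed in more than 10.5 of its 12 mm) (all of step 1 and linear speed of each of key1, key2, key3, key4 below 0.03 m/s and value of joint lock above 0.0105 m); the robot touches nothing.
It fails at once if stapler pushed out of place (more than 40 mm) (distance of stapler from where it was at the start of the episode above 0.04 m).
It fails at once if paperweight pushed out of place (more than 40 mm) (distance of paperweight from where it was at the start of the episode above 0.04 m).
It fails at once if badge pushed out of place (more than 40 mm) (distance of badge from where it was at the start of the episode above 0.04 m).
Of key1, key2, key3, key4 only 3 to 4 are there at a start; the rules pass over those that are not, and their reading is None.
At some moment in a run one of key1, key2, key3, key4 may be knocked a few centimetres aside while the robot is not near it.
Once in a run the grip may slacken for a moment while it holds something.
It also fails if it takes over 210 s, if anything falls off the work surface, if the arm or the gripper's body presses on something with over 40 N, if the wrist force passes 120 N, or if a joint passes its speed limit or range.

ROBOT

A 7-joint arm with a two-finger parallel gripper is mounted at the origin on the work surface. World frame = base frame: x ahead of the robot, y to its left, z up, the work surface at z = 0. Lengths are in mm, angles in rad, forces in N, time in s.
With the tool pointing down it reaches from about 425 to 1025 mm from the base axis. Payload 3.6 kg.
Tool frame: the origin (TCP) lies on the centre line of the jaws, within the pads' length; the fingertips stand 25 mm ahead of it and the grasp point (between the pads) lies 6 mm ahead of it; z points along the fingers, y is the direction in which the jaws open and shut (so a half turn about z gives the same grasp; the last joint's range is limited). The gripper opens to 85 mm and grips with 20 to 120 N. Pads are 22 mm wide; open, the fingers measure 114 mm over their backs; the gripper's body (76 mm by 85 mm) begins 54 mm behind the grasp point. The pads swing forward as they close: fully open they stand 13 mm farther back than shut.
Start: joints at [1.139, 0.591, 0.048, 1.609, -0.033, 0.943, -0.034], TCP at [240.276, -684.03, 256.302] pointing down, gripper open.
Joint ranges: [-2.69, 2.69], [-0.47, 2.24], [-1.27, 1.36], [0.19, 2.51], [-1.53, 4.68], [0.08, 2.07], [-3.09, 3.09]. Speed limits (rad/s): [2.57, 2.57, 3.14, 3.14, 3.14, 3.14, 3.14].

INTERFACE

Orientations are given as a 3x3 rotation matrix whose columns are the frame's x, y, z axes.
In Python, from station import bot gives the robot as it stands.
- The arm moves only by the tool drive_tool, never from a script. Its arguments are lists of equal length, an entry for each row: "claw": the opening, from 0 (shut) to 1 (fully open); "dp": the shift along the tool's x, y, z scaled (see below), a list of three; "delta_rot": the turn, a rotation vector about the tool's x, y, z scaled (see below), a list of three. In form: {"claw": [claw, ...], "dp": [[tx, ty, tz], ...], "delta_rot": [[ax, ay, az], ...]}. A call has 1 to 10 rows; each row shifts and turns the commanded pose from where the row before left it, along the tool's axes as they then stand; what a row does not reach is not made up. The controller multiplies each number of a shift by 0.15 m and each number of a turn by 180 degrees. A row lasts 1/8 s, in which the tool goes at most 62.5 mm and 10.7 degrees, less where a joint would pass 70% of its speed; a pose out of reach is approached as far as the arm can. A call with a number of a shift or a turn outside -1 to 1 is refused whole. A call with a gripper value outside its range is refused whole. The fingers move at their own pace and stop on an object; "grip_force" is the grip in N (left out, the last holds). Time passes only in rows, so rows that do not move let the fingers close. It gives the time, the measured TCP pose, the force and the opening at its end, in the units of the state.
- bot.state(): the state, without advancing time (a new reading comes with each control period).
- bot.camera(name): name is "side" or "top"; returns a dict with "pixels" (400x640x3 uint8, blue, green, red), "camera_matrix" (3x3 intrinsics, pixels), "T" (4x4, takes a point from camera to world coordinates). Camera axes: x right, y up, looking along -z (the intrinsics and any distortion apply to the point x, -y, -z); pixel columns grow to the right and rows downward; lengths in mm; the calibration is good to about 2 mm. A picture is of the moment at which its call begins. There is no depth.
- bot.sign_off(): hands the job in, once; it reports no verdict.
The state is a dict: "clock": time; "joints": joint angles; "qvel": joint speeds; "tau": joint torques, N m; "ee_pos": TCP position; "tool_rot": TCP orientation; "contact_force": force on the tool from outside, world axes, zero at the start; "moment": the same for the moment, N m; "opening": finger opening in mm.
Only numpy, scipy, OpenCV 4.12 (cv2) and the standard library are available. Lean on these libraries where they do the work, as an engineer would, in place of code of your own. Each camera call takes 0.05 s, during which the arm holds its last target. There are 200 camera calls.

## Working session

There is one attempt and no reset: what is moved stays moved. The work goes in short steps, Python scripts to look and compute and a tool call to move; the robot and the scene stay as the last step left them, time stands still between calls to the robot, and variables do not carry over. Pictures are saved under pics/ and viewed, about 12 in all and at most 16, crops included, and the job is handed in when it is done.

Besides the shell and the picture viewer there is one more tool, called after ">>>" as name(argument=value, ...), one argument or row to a line, values as JSON. drive_tool: Moves the arm, as the interface text tells. Shifts and turns lie within -1 to 1; 1 stands for 0.15 m of shift or 180 degrees of turn. Its arguments: {"type":"object","properties":{"claw":{"type":"array","items":{"type":"number"}},"dp":{"type":"array","items":{"type":"array","items":{"type":"number","minimum":-1,"maximum":1}}},"delta_rot":{"type":"array","items":{"type":"array","items":{"type":"number","minimum":-1,"maximum":1}}},"grip_force":{"type":"number"}},"required":["claw","dp","delta_rot"]}

```bash
mkdir -p pics; ls; cat > h.py <<'E'
import numpy as np, cv2
from station import bot
def snap(n,f):
    c=bot.camera(n); cv2.imwrite(f'pics/{f}.png',c['pixels']); np.savez(f'pics/{f}.npz',K=c['camera_matrix'],T=c['T']); return c
def ray(c,u,v,z):
    K=np.array(c['camera_matrix'] if 'camera_matrix' in c else c['K']);T=np.array(c['T'])
    d=np.linalg.inv(K)@[u,v,1]; d=T[:3,:3]@(d*[1,-1,-1]); o=T[:3,3]
    return o+d*(z-o[2])/d[2]
def proj(c,p):
    K=np.array(c['camera_matrix'] if 'camera_matrix' in c else c['K']);T=np.array(c['T'])
    q=(np.linalg.inv(T)@[*p,1])[:3]*[1,-1,-1]; q=K@q; return q[:2]/q[2]
def crop(f,x0,y0,x1,y1,s,out):
    i=cv2.imread(f'pics/{f}.png')[y0:y1,x0:x1]; cv2.imwrite(f'pics/{out}.png',cv2.resize(i,None,fx=s,fy=s,interpolation=cv2.INTER_CUBIC))
E
python3 - <<'E'
from h import *
a=snap('top','t0');b=snap('side','s0')
for c in(a,b): print({k:(np.round(v,3).tolist()) for k,v in c.items() if k!='pixels'}, [k for k in c])
s=bot.state();print(s)
E
```

```text
pics
{'camera_matrix': [[464.909, 0.0, 317.733], [0.0, 464.909, 197.188], [0.0, 0.0, 1.0]], 'T': [[-0.01, 0.997, -0.07, 403.206], [-1.0, -0.01, -0.001, -102.729], [-0.002, 0.07, 0.998, 1360.26], [0.0, 0.0, 0.0, 1.0]]} ['pixels', 'camera_matrix', 'T']
{'camera_matrix': [[386.155, 0.0, 315.476], [0.0, 386.155, 199.237], [0.0, 0.0, 1.0]], 'T': [[-0.724, 0.413, -0.553, -143.909], [-0.69, -0.436, 0.578, 599.91], [-0.002, 0.8, 0.6, 871.764], [0.0, 0.0, 0.0, 1.0]]} ['pixels', 'camera_matrix', 'T']
{'clock': 0.1, 'joints': array([ 1.13950239,  0.59201663,  0.04834227,  1.60970235, -0.03330489,
        0.9426802 , -0.03373159]), 'qvel': array([ 0.0005162 , -0.00177674,  0.00142183, -0.00426009, -0.00049796,
       -0.00018132,  0.00091507]), 'tau': array([ 3.60712802e-03, -5.50006199e+01,  1.55285105e+00, -1.98825520e+01,
        9.68696026e-03,  3.92489121e-03, -4.05970340e-06]), 'ee_pos': array([ 240.03109153, -683.37893956,  255.26080085]), 'tool_rot': array([[ 9.43483345e-01,  3.31419013e-01, -7.84079089e-04],
       [ 3.31419916e-01, -9.43481558e-01,  1.84096717e-03],
       [-1.29632638e-04, -1.99678129e-03, -9.99997998e-01]]), 'contact_force': array([0.40451617, 0.52420276, 0.21865728]), 'moment': array([-0.03632306,  0.03727033,  0.00140106]), 'opening': 85.66559856499006}
```

View pics/t0.png

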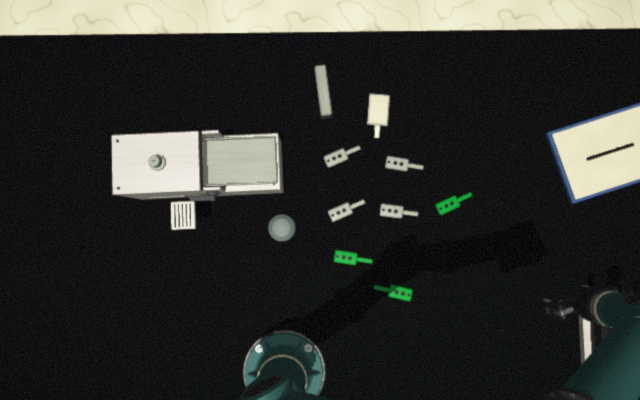

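View pics/s0.png

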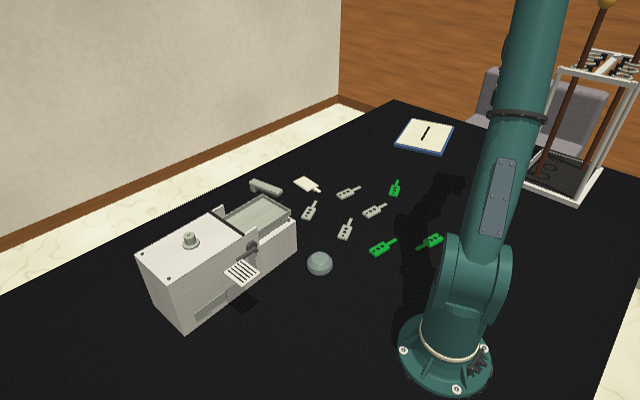

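The top view shows four silver keys at about (336,157), (397,163), (341,211) and (392,211). Three green lookalikes at (454,203), (346,257) and (400,293) are not meant. The safe is at (112–282, 130–198), with the paddle at (183,215), the glass dome at (282,228), the stapler at (323,90) and the badge at (378,112). One enlarged crop will confirm this.

```bash
python3 - <<'E'
from h import *
crop('t0',310,130,440,230,6,'t0k'); crop('t0',105,120,295,240,4,'t0s')
E
```

```text
(no output)
```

View pics/t0k.png

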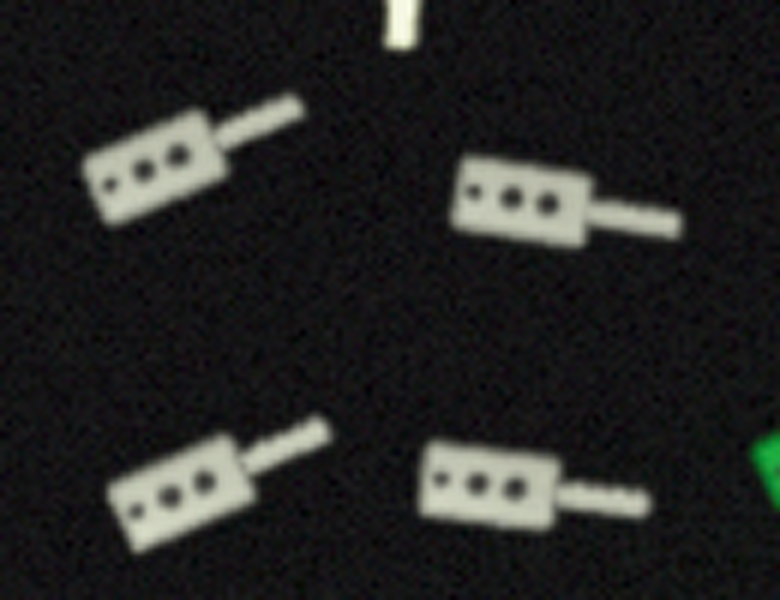

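View pics/t0s.png

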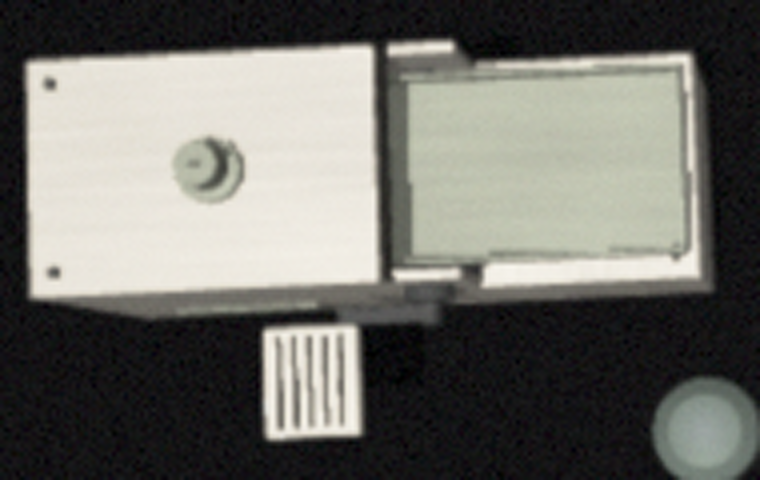

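The crop confirms four silver keys, each a head with three holes and a blade pointing right. The green ones are excluded by colour. The safe crop shows the plunger top at about (200,163), the paddle centre at (312,381) and the hood corners at the left. Next I'll work out positions.

```bash
cat > geo.py <<'E'
from h import *
t0=np.load('pics/t0.npz')
hc=np.array([[27,60],[375,45],[383,283],[30,297]])/4+[105,120]
H=np.array([ray(t0,*p,199) for p in hc])[:,:2]
model=np.array([[75,240],[75,12],[-75,12],[-75,240]],float)
M,_=cv2.estimateAffinePartial2D(model,H)
yaw=np.arctan2(M[1,0],M[0,0]); R2=np.array([[np.cos(yaw),-np.sin(yaw)],[np.sin(yaw),np.cos(yaw)]])
t=H.mean(0)-R2@model.mean(0)
def S(x,y,z): return np.array([*(R2@[x,y]+t),z])
E
python3 - <<'E'
from geo import *
np.set_printoptions(precision=1,suppress=True)
print('safe',t,'yaw deg',np.degrees(yaw),'scale',np.hypot(M[0,0],M[1,0]),'res',(H-(model@R2.T+t)).tolist())
print('pan',S(0,-80,150),'paddle',S(-134,72,152),'lock',S(0,125,226))
print('seen lock',ray(t0,105+50,120+40.7,226),'paddle',ray(t0,105+78,120+95.2,152))
for p in [(-59,7),(59,-167),(-59,-167)]: print('tray corner px',p,(proj(t0,S(*p,162))-[105,120])*4)
K={'A':[(83,160),(200,110),(228,172),(110,226),(298,107)],'B':[(462,156),(592,178),(584,247),(452,228),(680,224)],
'C':[(107,490),(230,435),(256,493),(137,552),(325,430)],'D':[(430,440),(560,460),(552,530),(420,515),(648,504)]}
for k,v in K.items():
    w=np.array([ray(t0,x/6+310,y/6+130,14) for x,y in v])[:,:2]; c=w[:4].mean(0); d=(w[1]+w[2]-w[0]-w[3]);tip=ray(t0,v[4][0]/6+310,v[4][1]/6+130,7)[:2]
    print(k,'head',c,'yaw',np.degrees(np.arctan2(d[1],d[0])),'len',np.hypot(*d)/2,'to tip yaw',np.degrees(np.arctan2(*(tip-c)[::-1])),np.hypot(*(tip-c)))
for n,(u,v,z) in {'dome':(282,228,25),'staplerA':(321,66,60),'staplerB':(326,117,60),'badge':(378,109,6)}.items(): print(n,ray(t0,u,v,z))
E
```

```text
Traceback (most recent call last):
  File "geo.py", line 6, in <module>
    M,_=cv2.estimateAffinePartial2D(model,H)
        ~~~~~~~~~~~~~~~~~~~~~~~~~~~^^^^^^^^^
cv2.error: OpenCV(4.12.0) /io/opencv/modules/calib3d/src/ptsetreg.cpp:1108: error: (-215:Assertion failed) count >= 0 && to.checkVector(2) == count in function 'estimateAffinePartial2D'
```

```bash
sed -i 's/\[:,:2\]$/[:,:2].copy()/' geo.py; cat > m.py <<'E'
from geo import *
np.set_printoptions(precision=1,suppress=True)
print('safe',t,'yaw deg',np.degrees(yaw),'scale',np.hypot(M[0,0],M[1,0]),'res',(H-(model@R2.T+t)).tolist())
print('pan',S(0,-80,150),'paddle',S(-134,72,152),'lock',S(0,125,226))
print('seen lock',ray(t0,105+50,120+40.7,226),'paddle',ray(t0,105+78,120+95.2,152))
for p in [(-59,7),(59,-167),(-59,-167)]: print('tray corner px',p,(proj(t0,S(*p,162))-[105,120])*4)
K={'A':[(83,160),(200,110),(228,172),(110,226),(298,107)],'B':[(462,156),(592,178),(584,247),(452,228),(680,224)],
'C':[(107,490),(230,435),(256,493),(137,552),(325,430)],'D':[(430,440),(560,460),(552,530),(420,515),(648,504)]}
for k,v in K.items():
    w=np.array([ray(t0,x/6+310,y/6+130,14) for x,y in v])[:,:2]; c=w[:4].mean(0); d=(w[1]+w[2]-w[0]-w[3]);tip=ray(t0,v[4][0]/6+310,v[4][1]/6+130,7)[:2]
    print(k,'head',c,'yaw',np.degrees(np.arctan2(d[1],d[0])),'len',np.hypot(*d)/2,'to tip yaw',np.degrees(np.arctan2(*(tip-c)[::-1])),np.hypot(*(tip-c)))
for n,(u,v,z) in {'dome':(282,228,25),'staplerA':(321,66,60),'staplerB':(326,117,60),'badge':(378,109,6)}.items(): print(n,ray(t0,u,v,z))
E
python3 m.py
```

```text
safe [580.3 179. ] yaw deg 1.8996704045014168 scale 0.9657807684832243 res [[0.548025727891968, -3.579161870169912], [0.28940459497164284, 4.218521708944451], [-0.9312520051841489, 2.9950174730102788], [0.09382168232065169, -3.6343773117847604]]
pan [582.9  99.  150. ] paddle [443.9 246.5 152. ] lock [576.1 303.9 226. ]
seen lock [577.  297.8 226. ] paddle [444.7 249.1 152. ]
tray corner px (-59, 7) [409.2 261.4]
tray corner px (59, -167) [671.1  69.8]
tray corner px (-59, -167) [677.7 249.7]
A head [ 612.5 -155.7] yaw -66.56749071466791 len 62.675331778671904 to tip yaw -66.98170070858697 76.67556635818256
B head [ 593.3 -333.9] yaw -99.57388330266176 len 64.33702429659293 to tip yaw -97.69849300887934 78.57143966308023
C head [ 453.9 -166.8] yaw -65.39015666688938 len 64.64389218587955 to tip yaw -66.85222776644115 76.09032248965924
D head [ 455.4 -315.4] yaw -98.21111116388583 len 63.68404982828609 to tip yaw -96.74037136011675 77.81933828833404
dome [409.5   1.8  25. ]
staplerA [ 870.6 -114.7   60. ]
staplerB [ 722.4 -127.3   60. ]
badge [ 758.1 -282.5    6. ]
```

Next I'll move towards the nearest silver key, D at (455,-315), first translating high up.

>>> drive_tool(
  claw=[1,1,1,1,1,1,1,1,1,1],
  dp=[
    [0.217,-0.184,0.08],
    [0.217,-0.184,0.08],
    [0.217,-0.184,0.08],
    [0.217,-0.184,0.08],
    [0.217,-0.184,0.08],
    [0.217,-0.184,0.08],
    [0.217,-0.184,0.08],
    [0.217,-0.184,0.08],
    [0.217,-0.184,0.08],
    [0.217,-0.184,0.08],
  ],
  delta_rot=[
    [0,0,0],
    [0,0,0],
    [0,0,0],
    [0,0,0],
    [0,0,0],
    [0,0,0],
    [0,0,0],
    [0,0,0],
    [0,0,0],
    [0,0,0],
  ],
  grip_force=60,
)

```text
clock: 1.35
ee_pos: [456.4, -314.4, 135.7]
tool_rot: [[0.944, 0.331, -0.0], [0.331, -0.944, 0.0], [-0.0, -0.0, -1.0]]
contact_force: [1.7, 0.0, -0.8]
opening: 85.6
```

>>> drive_tool(
  claw=[0.75,0.75,0.75,0.75,0.75,0.75,0.75],
  dp=[
    [0,0,0],
    [0,0,0],
    [0,0,0],
    [0,0,0],
    [0,0,0],
    [0,0,0],
    [0,0,0],
  ],
  delta_rot=[
    [0,0,-0.0585],
    [0,0,-0.0585],
    [0,0,-0.0585],
    [0,0,-0.0585],
    [0,0,-0.0585],
    [0,0,-0.0585],
    [0,0,0],
  ],
)

```text
clock: 2.22
ee_pos: [455.5, -315.8, 136.0]
tool_rot: [[0.132, 0.991, -0.0], [0.991, -0.132, 0.001], [0.001, -0.0, -1.0]]
contact_force: [0.7, -0.3, 0.1]
opening: 64.1
```

```bash
sed -i 's/^def S/t=np.array([580.5,174.])\ndef S/' geo.py
cat >> h.py <<'E'
def plan(pos,yaw_deg,state=None):
    s=state or bot.state(); R=np.array(s['tool_rot']); d=np.array(pos)-s['ee_pos']
    y=np.degrees(np.arctan2(R[1,0],R[0,0])); dy=(yaw_deg-y+180)%360-180
    print('at',np.round(s['ee_pos'],1),'yaw',round(y,1),'tool shift units',np.round(R.T@d/150,3),'turn units z',round(-dy/180,4),'| F',np.round(s['contact_force'],1),'open',round(s['opening'],1),'t',round(s['clock'],1))
E
python3 - <<'E'
from geo import *
pts=[S(*p) for p in [(0,125,226),(-75,12,199),(75,12,199),(75,240,199),(-75,240,199),(-134-36,41,152),(-134-36,103,152),(-98,103,152),(-98,41,152),(-59,-167,162),(59,-167,162),(-75,-175,125),(-75,240,0)]]
out=[]
for n,f,b,s in(('top','t1',(105,120,295,240),4),('side','s1',(130,180,310,340),4)):
    c=snap(n,f); i=cv2.resize(c['pixels'][b[1]:b[3],b[0]:b[2]],None,fx=s,fy=s,interpolation=cv2.INTER_CUBIC)
    for p in pts:
        u,v=((proj(c,p)-[b[0],b[1]]+.5)*s-.5).astype(int); cv2.drawMarker(i,(int(u),int(v)),(0,0,255),0,12,1)
    out.append(cv2.resize(i,(760,round(i.shape[0]*760/i.shape[1]))))
m=np.vstack(out); cv2.imwrite('pics/ov.png',cv2.resize(m,None,fx=600/m.shape[0],fy=600/m.shape[0],interpolation=cv2.INTER_AREA))
plan((455.4,-315.4,60),82.5)
E
```

```text
at [ 455.7 -315.8  136.1] yaw 82.4 tool shift units [ 0.002 -0.002  0.507] turn units z -0.0008 | F [-0.  -0.4  0.5] open 64.3 t 2.3
```

View pics/ov.png

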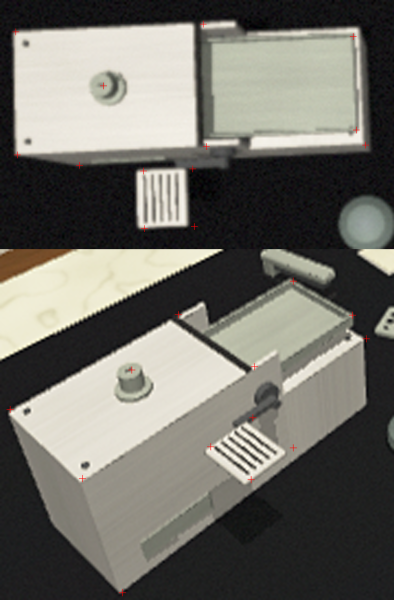

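The overlay fits the safe's hood, tray and lock. The paddle sits about 8 mm further left than my prediction, so I'll use its seen position (445,249). Now I'll go down on D and grip.

>>> drive_tool(
  claw=[0.75,0.75,0.75,0.75,0.75,0,0,0,0],
  dp=[
    [0,0,0.3],
    [0,0,0.25],
    [0,0,0.12],
    [0,0,0.058],
    [0,0,0],
    [0,0,0],
    [0,0,0],
    [0,0,0],
    [0,0,0],
  ],
  delta_rot=[
    [0,0,0],
    [0,0,0],
    [0,0,0],
    [0,0,0],
    [0,0,0],
    [0,0,0],
    [0,0,0],
    [0,0,0],
    [0,0,0],
  ],
)

```text
clock: 3.45
ee_pos: [456.7, -316.2, 28.5]
tool_rot: [[0.13, 0.991, 0.002], [0.991, -0.13, -0.001], [-0.001, 0.002, -1.0]]
contact_force: [-1.2, -0.0, 5.0]
opening: 33.9
```

>>> drive_tool(
  claw=[0,0,0,0,0,0,0,0],
  dp=[
    [0,0,0],
    [0,0,-0.2],
    [0,0,-0.35],
    [0,0,-0.35],
    [0,0,-0.35],
    [0,0,-0.1],
    [0,0,0],
    [0,0,0],
  ],
  delta_rot=[
    [0,0,0],
    [0,0,0],
    [0,0,0],
    [0,0,0],
    [0,0,0],
    [0,0,0],
    [0,0,0],
    [0,0,0],
  ],
)

```text
clock: 4.45
ee_pos: [454.6, -315.2, 227.9]
tool_rot: [[0.13, 0.992, -0.003], [0.992, -0.13, 0.002], [0.001, -0.003, -1.0]]
contact_force: [0.3, 0.2, -1.2]
opening: 34.3
```

```bash
python3 - <<'E'
from geo import *
plan(S(0,-75,230),91.9)
E
```

```text
at [ 454.6 -315.2  227.9] yaw 82.5 tool shift units [ 2.85   0.49  -0.012] turn units z -0.0521 | F [ 0.3  0.2 -1.2] open 34.3 t 4.5
```

>>> drive_tool(
  claw=[0,0,0,0,0,0,0,0,0,0],
  dp=[
    [0.15,0.029,0],
    [0.3,0.052,0],
    [0.3,0.052,0],
    [0.3,0.052,0],
    [0.3,0.052,0],
    [0.3,0.052,0],
    [0.3,0.052,0],
    [0.3,0.052,0],
    [0.3,0.052,0],
    [0.3,0.052,0],
  ],
  delta_rot=[
    [0,0,0],
    [0,0,0],
    [0,0,0],
    [0,0,0],
    [0,0,0],
    [0,0,0],
    [0,0,0],
    [0,0,0],
    [0,0,0],
    [0,0,0],
  ],
)

```text
clock: 5.7
ee_pos: [584.4, 99.5, 227.0]
tool_rot: [[0.13, 0.992, -0.004], [0.992, -0.13, -0.001], [-0.002, -0.004, -1.0]]
contact_force: [0.4, 0.5, -1.3]
opening: 33.9
```

>>> drive_tool(
  claw=[0,0,0,0],
  dp=[
    [0,0,0],
    [0,0,0.1],
    [0,0,0],
    [0,0,0],
  ],
  delta_rot=[
    [0,0,-0.052],
    [0,0,0],
    [0,0,0],
    [0,0,0],
  ],
)

```text
clock: 6.2
ee_pos: [584.8, 97.3, 213.6]
tool_rot: [[-0.03, 1.0, -0.002], [1.0, 0.03, -0.001], [-0.001, -0.002, -1.0]]
contact_force: [0.1, -0.1, -1.0]
opening: 34.3
```

```bash
python3 - <<'E'
from geo import *
plan(S(0,-75,179),91.9)
a=snap('top','t2');b=snap('side','s2')
i=a['pixels'][130:240,195:460]; j=b['pixels'][150:310,180:440]
cv2.imwrite('pics/v2.png',np.vstack([cv2.resize(i,(560,232),interpolation=2),cv2.resize(j,(560,345),interpolation=2)]))
E
```

```text
at [584.8  97.3 213.6] yaw 91.7 tool shift units [ 0.012 -0.011  0.231] turn units z -0.0009 | F [ 0.1 -0.1 -1. ] open 34.3 t 6.2
```

View pics/v2.png

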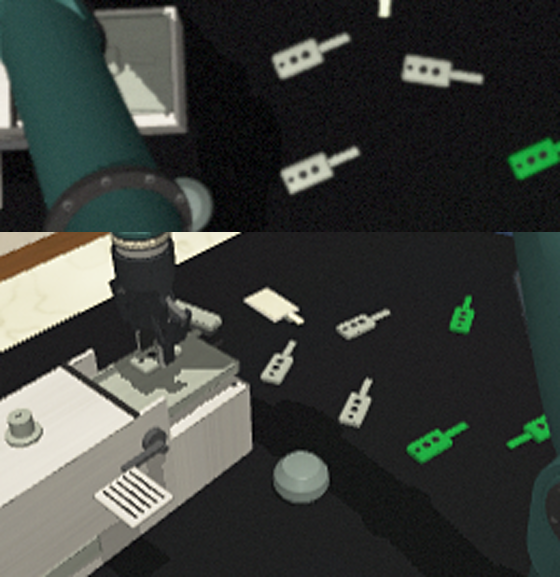

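Key D is held over the tray middle and the other three have not moved. Now I'll lower and release.

>>> drive_tool(
  claw=[0,0,0,0.65,0.65,0.65,0.65,0.65],
  dp=[
    [0.006,-0.005,0.15],
    [0.006,-0.006,0.07],
    [0,0,0.003],
    [0,0,0],
    [0,0,0],
    [0,0,-0.15],
    [0,0,-0.25],
    [0,0,-0.15],
  ],
  delta_rot=[
    [0,0,0],
    [0,0,0],
    [0,0,0],
    [0,0,0],
    [0,0,0],
    [0,0,0],
    [0,0,0],
    [0,0,0],
  ],
)

```text
clock: 7.3
ee_pos: [584.6, 100.6, 266.1]
tool_rot: [[-0.033, 0.999, 0.003], [0.999, 0.033, 0.001], [0.001, 0.003, -1.0]]
contact_force: [-0.2, 0.8, 0.3]
opening: 55.2
```

```bash
python3 - <<'E'
from geo import *
plan((442,249,255),91.9)
E
```

```text
at [584.6 100.6 266.1] yaw 91.9 tool shift units [ 1.02  -0.918  0.071] turn units z -0.0 | F [-0.2  0.8  0.3] open 55.2 t 7.3
```

>>> drive_tool(
  claw=[0,0,0,0,0,0,0,0,0],
  dp=[
    [0.15,-0.138,0],
    [0.25,-0.225,0],
    [0.25,-0.225,0],
    [0.25,-0.225,0],
    [0.12,-0.105,0],
    [0,0,0.2],
    [0,0,0.25],
    [0,0,0.1],
    [0,0,0],
  ],
  delta_rot=[
    [0,0,0],
    [0,0,0],
    [0,0,0],
    [0,0,0],
    [0,0,0],
    [0,0,0],
    [0,0,0],
    [0,0,0],
    [0,0,0],
  ],
)

```text
clock: 8.43
ee_pos: [440.8, 248.4, 180.8]
tool_rot: [[-0.033, 0.999, -0.001], [0.999, 0.033, -0.001], [-0.001, -0.001, -1.0]]
contact_force: [-1.2, -0.8, 1.3]
opening: 0.2
```

>>> drive_tool(
  claw=[0,0,0,0,0,0,0,0,0],
  dp=[
    [0,0,0.08],
    [0,0,0.08],
    [0,0,0.08],
    [0,0,0.08],
    [0,0,0.08],
    [0,0,0.05],
    [0,0,0],
    [0,0,0],
    [0,0,0],
  ],
  delta_rot=[
    [0,0,0],
    [0,0,0],
    [0,0,0],
    [0,0,0],
    [0,0,0],
    [0,0,0],
    [0,0,0],
    [0,0,0],
    [0,0,0],
  ],
)

```text
clock: 9.55
ee_pos: [442.7, 251.2, 115.2]
tool_rot: [[-0.034, 0.999, 0.005], [0.999, 0.034, 0.005], [0.005, 0.005, -1.0]]
contact_force: [-0.3, 2.2, 6.0]
opening: 0.1
```

```bash
python3 - <<'E'
from geo import *
plan((442,249,114),91.9)
a=snap('top','t3');b=snap('side','s3')
i=a['pixels'][100:240,100:440]; j=b['pixels'][150:350,120:380]
cv2.imwrite('pics/v3.png',np.vstack([cv2.resize(i,(510,210),interpolation=2),cv2.resize(j,(510,390),interpolation=2)]))
E
```

```text
at [442.7 251.2 115.2] yaw 91.9 tool shift units [-0.014 -0.005  0.008] turn units z 0.0002 | F [-0.3  2.2  6. ] open 0.1 t 9.6
```

View pics/v3.png

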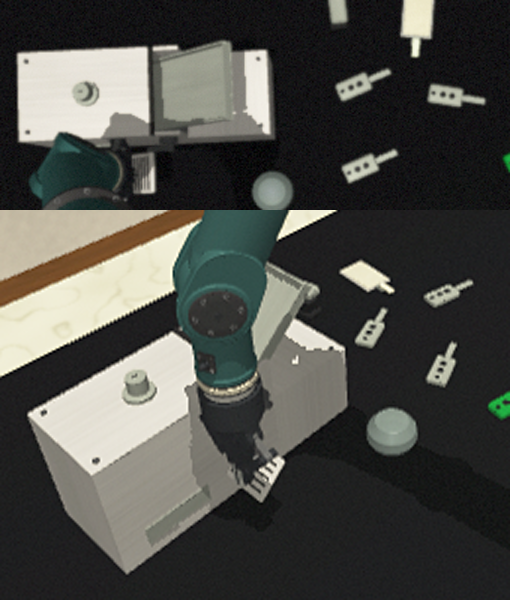

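The tray is fully tipped (6 N) and the key has slid out of sight under the hood. The remaining keys have not moved. I'll release and go to key A.

>>> drive_tool(
  claw=[0,0,0,0,0,0],
  dp=[
    [0,0,0],
    [0,0,-0.1],
    [0,0,-0.2],
    [0,0,-0.25],
    [0,0,-0.25],
    [0,0,-0.15],
  ],
  delta_rot=[
    [0,0,0],
    [0,0,0],
    [0,0,0],
    [0,0,0],
    [0,0,0],
    [0,0,0],
  ],
)

```text
clock: 10.4
ee_pos: [441.2, 248.3, 258.8]
tool_rot: [[-0.033, 0.999, 0.002], [0.999, 0.033, 0.0], [0.0, 0.002, -1.0]]
contact_force: [-0.0, -0.4, -0.0]
opening: 0.0
```

>>> drive_tool(
  claw=[0.75,0.75,0.75,0.75,0.75,0.75,0.75,0.75,0.75,0.75],
  dp=[
    [-0.2,0.078,0],
    [-0.3,0.115,0],
    [-0.3,0.115,0],
    [-0.3,0.115,0],
    [-0.3,0.115,0],
    [-0.3,0.115,0],
    [-0.3,0.115,0],
    [-0.3,0.115,0],
    [-0.3,0.115,0],
    [-0.14,0.05,0],
  ],
  delta_rot=[
    [0,0,0],
    [0,0,0],
    [0,0,0],
    [0,0,0],
    [0,0,0],
    [0,0,0],
    [0,0,0],
    [0,0,0],
    [0,0,0],
    [0,0,0],
  ],
)

```text
clock: 11.65
ee_pos: [611.5, -161.0, 256.6]
tool_rot: [[-0.028, 1.0, -0.0], [1.0, 0.028, -0.001], [-0.001, -0.0, -1.0]]
contact_force: [-0.4, -0.6, -0.1]
opening: 63.9
```

>>> drive_tool(
  claw=[0.75,0.75,0.75,0.75,0.75],
  dp=[
    [0,0,0.25],
    [0,0,0.3],
    [0,0,0.25],
    [0,0,0],
    [0,0,0],
  ],
  delta_rot=[
    [0,0,-0.059],
    [0,0,-0.059],
    [0,0,0],
    [0,0,0],
    [0,0,0],
  ],
)

```text
clock: 12.28
ee_pos: [612.5, -156.4, 137.7]
tool_rot: [[-0.394, 0.919, 0.002], [0.919, 0.394, 0.0], [-0.001, 0.002, -1.0]]
contact_force: [-0.3, -0.6, 0.0]
opening: 64.1
```

```bash
cat > keys.py <<'E'
from geo import *
# grey blobs on the ledge, by colour, world yaw + head centre
def keys(c):
    im=c['pixels'].astype(int); m=((im.min(2)>110)&(im.max(2)-im.min(2)<45)).astype(np.uint8)
    for k in cv2.findContours(m,0,2)[0]:
        a=cv2.contourArea(k); (cx,cy),_,_=cv2.minAreaRect(k)
        if 150<a<500 and 310<cx<470 and 130<cy<300:
            w=np.array([ray(c,u,v,12)[:2] for u,v in k[:,0]+0.0]).astype(np.float32); r=cv2.minAreaRect(w)
            b=cv2.boxPoints(r); e=max((b[1]-b[0],b[2]-b[1]),key=np.linalg.norm); e=e/np.linalg.norm(e)
            M=cv2.moments(m[cy.__int__()-30:int(cy)+30]) ; q=w@e; mid=(q.max()+q.min())/2
            n=np.array([-e[1],e[0]]); wid=[np.ptp((w@n)[q>mid+15]),np.ptp((w@n)[q<mid-15])]
            if wid[0]>wid[1]: e=-e
            h=np.array(r[0])-e*22
            print('key head',np.round(h,1),'yaw',round(np.degrees(np.arctan2(e[1],e[0])),1),'size',np.round(r[1],0),'tool yaw',round(np.degrees(np.arctan2(-e[1],-e[0])),1))
E
python3 - <<'E'
from keys import *
c=snap('top','t4'); keys(c); print('--t0'); keys({'pixels':cv2.imread('pics/t0.png'),'camera_matrix':t0['K'],'T':t0['T']})
plan((612.5,-155.7,28),113.2)
E
```

```text
key head [ 595.  -332.8] yaw -99.4 size [107.  35.] tool yaw 80.6
--t0
key head [ 456.2 -313.4] yaw -97.7 size [108.  34.] tool yaw 82.3
key head [ 455.1 -165.2] yaw -66.2 size [ 34. 110.] tool yaw 113.8
key head [ 594.9 -332.5] yaw -99.4 size [107.  34.] tool yaw 80.6
key head [ 613.4 -154.2] yaw -67.2 size [ 34. 108.] tool yaw 112.8
at [ 613.  -156.6  138.2] yaw 113.2 tool shift units [ 0.008 -0.003  0.735] turn units z -0.0002 | F [-0.4 -0.1 -0.1] open 64.0 t 12.3
```

>>> drive_tool(
  claw=[0.75,0.75,0.75,0.75,0.75,0,0,0,0],
  dp=[
    [0.008,0,0.3],
    [0,0,0.25],
    [0,0,0.12],
    [0,0,0.064],
    [0,0,0],
    [0,0,0],
    [0,0,0],
    [0,0,0],
    [0,0,0],
  ],
  delta_rot=[
    [0,0,0],
    [0,0,0],
    [0,0,0],
    [0,0,0],
    [0,0,0],
    [0,0,0],
    [0,0,0],
    [0,0,0],
    [0,0,0],
  ],
)

```text
clock: 13.45
ee_pos: [612.4, -156.0, 27.6]
tool_rot: [[-0.393, 0.92, 0.003], [0.92, 0.393, -0.0], [-0.001, 0.002, -1.0]]
contact_force: [0.1, 0.1, 6.2]
opening: 34.4
```

>>> drive_tool(
  claw=[0,0,0,0,0,0,0,0],
  dp=[
    [0,0,0],
    [0,0,-0.2],
    [0,0,-0.35],
    [0,0,-0.35],
    [0,0,-0.35],
    [0,0,-0.1],
    [0,0,0],
    [0,0,0],
  ],
  delta_rot=[
    [0,0,0],
    [0,0,0],
    [0,0,0],
    [0,0,0],
    [0,0,0],
    [0,0,0],
    [0,0,0.059],
    [0,0,0.059],
  ],
)

```text
clock: 14.45
ee_pos: [610.1, -156.2, 227.8]
tool_rot: [[-0.027, 1.0, -0.002], [1.0, 0.027, 0.0], [0.0, -0.002, -1.0]]
contact_force: [-0.0, -0.2, -0.8]
opening: 34.1
```

```bash
python3 - <<'E'
from geo import *
plan(S(0,-75,215),91.9)
E
```

```text
at [ 610.1 -156.2  227.8] yaw 91.5 tool shift units [ 1.706 -0.135  0.086] turn units z -0.0021 | F [-0.  -0.2 -0.8] open 34.1 t 14.4
```

>>> drive_tool(
  claw=[0,0,0,0,0,0,0,0,0,0],
  dp=[
    [0.15,-0.014,0],
    [0.3,-0.024,0],
    [0.3,-0.024,0],
    [0.3,-0.024,0],
    [0.3,-0.024,0],
    [0.25,-0.018,0],
    [0.106,-0.007,0],
    [0,0,0.1],
    [0,0,0],
    [0,0,0],
  ],
  delta_rot=[
    [0,0,0],
    [0,0,0],
    [0,0,0],
    [0,0,0],
    [0,0,0],
    [0,0,0],
    [0,0,0],
    [0,0,0],
    [0,0,0],
    [0,0,0],
  ],
)

```text
clock: 15.7
ee_pos: [582.5, 96.9, 212.8]
tool_rot: [[-0.03, 1.0, -0.001], [1.0, 0.03, -0.001], [-0.001, -0.001, -1.0]]
contact_force: [-0.0, -1.0, -1.1]
opening: 34.2
```

```bash
python3 - <<'E'
from keys import *
plan(S(0,-75,180),91.9)
keys(snap('top','t5'))
E
```

```text
at [582.5  96.9 212.8] yaw 91.7 tool shift units [0.015 0.004 0.219] turn units z -0.0009 | F [-0.  -1.  -1.1] open 34.2 t 15.7
key head [ 455.  -165.2] yaw -66.7 size [ 34. 110.] tool yaw 113.3
key head [ 594.9 -332.5] yaw -99.4 size [107.  34.] tool yaw 80.6
```

>>> drive_tool(
  claw=[0,0,0,0.65,0.65,0.65,0.65,0.65],
  dp=[
    [0.01,0.004,0.15],
    [0.005,0,0.066],
    [0,0,0.003],
    [0,0,0],
    [0,0,0],
    [0,0,-0.15],
    [0,0,-0.25],
    [0,0,-0.15],
  ],
  delta_rot=[
    [0,0,0],
    [0,0,0],
    [0,0,0],
    [0,0,0],
    [0,0,0],
    [0,0,0],
    [0,0,0],
    [0,0,0],
  ],
)

```text
clock: 16.75
ee_pos: [583.9, 101.9, 265.6]
tool_rot: [[-0.033, 0.999, 0.003], [0.999, 0.033, 0.001], [0.001, 0.003, -1.0]]
contact_force: [-0.1, 0.2, -0.6]
opening: 55.4
```

>>> drive_tool(
  claw=[0,0,0,0,0,0,0,0,0],
  dp=[
    [0.15,-0.138,0],
    [0.25,-0.225,0],
    [0.25,-0.225,0],
    [0.25,-0.225,0],
    [0.12,-0.105,0],
    [0,0,0.2],
    [0,0,0.25],
    [0,0,0.1],
    [0,0,0],
  ],
  delta_rot=[
    [0,0,0],
    [0,0,0],
    [0,0,0],
    [0,0,0],
    [0,0,0],
    [0,0,0],
    [0,0,0],
    [0,0,0],
    [0,0,0],
  ],
)

```text
clock: 17.88
ee_pos: [440.1, 249.7, 180.4]
tool_rot: [[-0.033, 0.999, -0.001], [0.999, 0.033, -0.001], [-0.001, -0.001, -1.0]]
contact_force: [0.5, 0.2, 1.0]
opening: -0.1
```

```bash
python3 - <<'E'
from geo import *
plan((442,249,114),91.9)
snap('top','t6')
E
```

```text
at [440.1 249.7 180.4] yaw 91.9 tool shift units [-0.004  0.013  0.442] turn units z 0.0 | F [0.5 0.2 1. ] open -0.1 t 17.9
```

Press, hold, release, and lift. Then go towards key C at (454.5,-166).

>>> drive_tool(
  claw=[0,0,0,0,0,0,0,0,0,0],
  dp=[
    [0,0.01,0.08],
    [0,0,0.08],
    [0,0,0.08],
    [0,0,0.08],
    [0,0,0.08],
    [0,0,0.05],
    [0,0,0],
    [0,0,0],
    [0,0,0],
    [0,0,0],
  ],
  delta_rot=[
    [0,0,0],
    [0,0,0],
    [0,0,0],
    [0,0,0],
    [0,0,0],
    [0,0,0],
    [0,0,0],
    [0,0,0],
    [0,0,0],
    [0,0,0],
  ],
)

```text
clock: 19.18
ee_pos: [443.4, 252.1, 114.5]
tool_rot: [[-0.034, 0.999, 0.004], [0.999, 0.034, 0.004], [0.004, 0.004, -1.0]]
contact_force: [-0.1, 2.9, 5.2]
opening: 0.1
```

```bash
python3 - <<'E'
from keys import *
c=snap('top','t7'); keys(c)
i=np.hstack([cv2.imread('pics/t6.png')[110:240,100:300],c['pixels'][110:240,100:300]]); cv2.imwrite('pics/v7.png',cv2.resize(i,None,fx=2,fy=2,interpolation=2))
plan((442,249,258),91.9)
E
```

```text
key head [ 455.  -165.2] yaw -66.7 size [ 34. 110.] tool yaw 113.3
key head [ 594.9 -332.5] yaw -99.4 size [107.  34.] tool yaw 80.6
at [443.4 252.1 114.5] yaw 91.9 tool shift units [-0.016 -0.006 -0.957] turn units z 0.0001 | F [-0.3  1.3  5.3] open 0.1 t 19.2
```

View pics/v7.png

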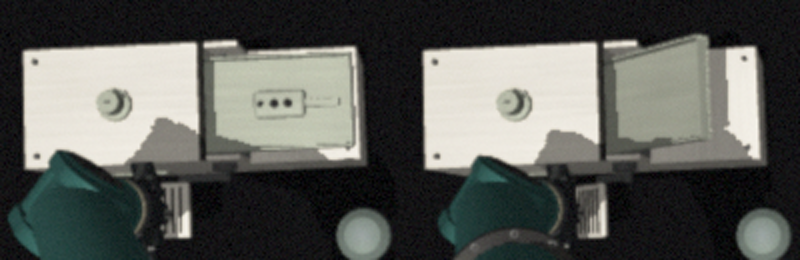

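The left half of the picture shows key A lying on the tray. The right half shows the tray tipped and empty. Next is C.

>>> drive_tool(
  claw=[0,0,0,0,0,0],
  dp=[
    [0,0,0],
    [0,0,-0.1],
    [0,0,-0.2],
    [0,0,-0.25],
    [0,0,-0.25],
    [0,0,-0.15],
  ],
  delta_rot=[
    [0,0,0],
    [0,0,0],
    [0,0,0],
    [0,0,0],
    [0,0,0],
    [0,0,0],
  ],
)

```text
clock: 19.98
ee_pos: [442.1, 249.6, 258.3]
tool_rot: [[-0.033, 0.999, 0.002], [0.999, 0.033, 0.001], [0.0, 0.002, -1.0]]
contact_force: [0.3, 0.1, -0.1]
opening: 0.1
```

>>> drive_tool(
  claw=[0.75,0.75,0.75,0.75,0.75,0.75,0.75,0.75,0.75,0.75],
  dp=[
    [-0.17,0,0],
    [-0.3,0,0],
    [-0.3,0,0],
    [-0.3,0,0],
    [-0.3,0,0],
    [-0.3,0,0],
    [-0.3,0,0],
    [-0.3,0,0],
    [-0.3,0,0],
    [-0.2,0,0],
  ],
  delta_rot=[
    [0,0,0],
    [0,0,0],
    [0,0,0],
    [0,0,0],
    [0,0,0],
    [0,0,0],
    [0,0,0],
    [0,0,0],
    [0,0,0],
    [0,0,0],
  ],
)

```text
clock: 21.22
ee_pos: [454.7, -168.1, 256.4]
tool_rot: [[-0.03, 1.0, -0.0], [1.0, 0.03, -0.001], [-0.001, -0.0, -1.0]]
contact_force: [1.1, 0.3, 0.6]
opening: 64.1
```

>>> drive_tool(
  claw=[0.75,0.75,0.75,0.75,0.75],
  dp=[
    [0,0,0.25],
    [0,0,0.3],
    [0,0,0.25],
    [0,0,0],
    [0,0,0],
  ],
  delta_rot=[
    [0,0,-0.059],
    [0,0,-0.059],
    [0,0,0],
    [0,0,0],
    [0,0,0],
  ],
)

```text
clock: 21.85
ee_pos: [456.2, -165.6, 137.0]
tool_rot: [[-0.393, 0.92, 0.001], [0.92, 0.393, -0.001], [-0.001, 0.001, -1.0]]
contact_force: [-0.8, -0.0, 0.2]
opening: 64.1
```

```bash
python3 - <<'E'
from keys import *
plan((454.5,-166,29),113.4)
keys(snap('top','t8')); snap('side','s8')
E
```

```text
at [ 456.2 -165.6  137. ] yaw 113.1 tool shift units [ 0.003 -0.012  0.72 ] turn units z -0.0015 | F [-0.8 -0.   0.2] open 64.1 t 21.9
key head [ 594.9 -332.5] yaw -99.4 size [107.  34.] tool yaw 80.6
```

>>> drive_tool(
  claw=[0.75,0.75,0.75,0.75,0.75,0,0,0,0],
  dp=[
    [0,-0.01,0.3],
    [0,0,0.25],
    [0,0,0.12],
    [0,0,0.05],
    [0,0,0],
    [0,0,0],
    [0,0,0],
    [0,0,0],
    [0,0,0],
  ],
  delta_rot=[
    [0,0,0],
    [0,0,0],
    [0,0,0],
    [0,0,0],
    [0,0,0],
    [0,0,0],
    [0,0,0],
    [0,0,0],
    [0,0,0],
  ],
)

```text
clock: 23.08
ee_pos: [454.8, -166.3, 29.0]
tool_rot: [[-0.393, 0.92, 0.002], [0.92, 0.393, -0.001], [-0.001, 0.002, -1.0]]
contact_force: [-0.6, 0.1, 6.8]
opening: 33.8
```

>>> drive_tool(
  claw=[0,0,0,0,0,0,0,0,0],
  dp=[
    [0,0,0],
    [0,0,-0.2],
    [0,0,-0.35],
    [0,0,-0.35],
    [0,0,-0.35],
    [0,0,-0.1],
    [0,0,0],
    [0,0,0],
    [0,0,0],
  ],
  delta_rot=[
    [0,0,0],
    [0,0,0],
    [0,0,0],
    [0,0,0],
    [0,0,0],
    [0,0,0],
    [0,0,0.059],
    [0,0,0.059],
    [0,0,0],
  ],
)

```text
clock: 24.2
ee_pos: [453.3, -165.9, 229.7]
tool_rot: [[-0.035, 0.999, -0.002], [0.999, 0.035, -0.0], [-0.0, -0.002, -1.0]]
contact_force: [0.8, -0.1, -0.7]
opening: 34.2
```

```bash
python3 - <<'E'
from geo import *
plan(S(0,-75,215),91.9)
E
```

```text
at [ 453.3 -165.9  229.7] yaw 92.0 tool shift units [1.735 0.926 0.096] turn units z 0.0006 | F [ 0.8 -0.1 -0.7] open 34.2 t 24.2
```

>>> drive_tool(
  claw=[0,0,0,0,0,0,0,0,0,0],
  dp=[
    [0.15,0.08,0],
    [0.3,0.16,0],
    [0.3,0.16,0],
    [0.3,0.16,0],
    [0.3,0.16,0],
    [0.25,0.134,0],
    [0.135,0.072,0],
    [0,0,0.1],
    [0,0,0],
    [0,0,0],
  ],
  delta_rot=[
    [0,0,0],
    [0,0,0],
    [0,0,0],
    [0,0,0],
    [0,0,0],
    [0,0,0],
    [0,0,0],
    [0,0,0],
    [0,0,0],
    [0,0,0],
  ],
)

```text
clock: 25.45
ee_pos: [583.5, 96.1, 214.5]
tool_rot: [[-0.031, 1.0, -0.002], [1.0, 0.031, -0.002], [-0.002, -0.002, -1.0]]
contact_force: [0.6, -1.2, 0.3]
opening: 34.1
```

```bash
python3 - <<'E'
from keys import *
plan(S(0,-75,181),91.9)
keys(snap('top','t9'))
E
```

```text
at [583.5  96.1 214.5] yaw 91.8 tool shift units [ 0.02  -0.003  0.223] turn units z -0.0008 | F [ 0.6 -1.2  0.3] open 34.1 t 25.4
key head [ 594.9 -332.5] yaw -99.4 size [107.  34.] tool yaw 80.6
```

>>> drive_tool(
  claw=[0,0,0,0.65,0.65,0.65,0.65,0.65],
  dp=[
    [0.01,-0.003,0.15],
    [0.01,0,0.07],
    [0,0,0.003],
    [0,0,0],
    [0,0,0],
    [0,0,-0.15],
    [0,0,-0.25],
    [0,0,-0.15],
  ],
  delta_rot=[
    [0,0,0],
    [0,0,0],
    [0,0,0],
    [0,0,0],
    [0,0,0],
    [0,0,0],
    [0,0,0],
    [0,0,0],
  ],
)

```text
clock: 26.5
ee_pos: [584.7, 102.1, 266.6]
tool_rot: [[-0.033, 0.999, 0.003], [0.999, 0.033, 0.001], [0.001, 0.003, -1.0]]
contact_force: [0.2, 1.0, 0.1]
opening: 55.2
```

>>> drive_tool(
  claw=[0,0,0,0,0,0,0,0,0],
  dp=[
    [0.15,-0.138,0],
    [0.25,-0.225,0],
    [0.25,-0.225,0],
    [0.25,-0.225,0],
    [0.12,-0.105,0],
    [0,0,0.2],
    [0,0,0.25],
    [0,0,0.1],
    [0,0,0],
  ],
  delta_rot=[
    [0,0,0],
    [0,0,0],
    [0,0,0],
    [0,0,0],
    [0,0,0],
    [0,0,0],
    [0,0,0],
    [0,0,0],
    [0,0,0],
  ],
)

```text
clock: 27.62
ee_pos: [441.0, 249.9, 181.4]
tool_rot: [[-0.033, 0.999, -0.001], [0.999, 0.033, -0.001], [-0.001, -0.001, -1.0]]
contact_force: [-0.5, 0.4, 0.4]
opening: 0.0
```

```bash
python3 - <<'E'
from keys import *
plan((442,249,114),91.9)
keys(snap('top','t10'))
E
```

```text
at [441.  249.9 181.4] yaw 91.9 tool shift units [-0.006  0.007  0.449] turn units z 0.0 | F [-0.5  0.4  0.4] open 0.0 t 27.6
key head [ 594.9 -332.5] yaw -99.4 size [107.  34.] tool yaw 80.6
```

>>> drive_tool(
  claw=[0,0,0,0,0,0,0,0,0,0],
  dp=[
    [0,0.01,0.08],
    [0,0,0.08],
    [0,0,0.08],
    [0,0,0.08],
    [0,0,0.08],
    [0,0,0.05],
    [0,0,0],
    [0,0,0],
    [0,0,0],
    [0,0,0],
  ],
  delta_rot=[
    [0,0,0],
    [0,0,0],
    [0,0,0],
    [0,0,0],
    [0,0,0],
    [0,0,0],
    [0,0,0],
    [0,0,0],
    [0,0,0],
    [0,0,0],
  ],
)

```text
clock: 28.92
ee_pos: [443.4, 251.5, 115.1]
tool_rot: [[-0.034, 0.999, 0.002], [0.999, 0.034, 0.003], [0.002, 0.002, -1.0]]
contact_force: [-1.8, 1.8, 5.7]
opening: 0.1
```

```bash
python3 - <<'E'
from keys import *
c=snap('top','t11'); keys(c)
i=np.hstack([cv2.imread('pics/t10.png')[110:240,100:300],c['pixels'][110:240,100:300]]); cv2.imwrite('pics/v11.png',cv2.resize(i,None,fx=2,fy=2,interpolation=2))
plan((442,249,258),91.9)
E
```

```text
key head [ 594.9 -332.5] yaw -99.4 size [107.  34.] tool yaw 80.6
at [443.4 251.5 115. ] yaw 91.9 tool shift units [-0.014 -0.008 -0.953] turn units z 0.0002 | F [-1.3  1.7  5. ] open 0.1 t 29.0
```

View pics/v11.png

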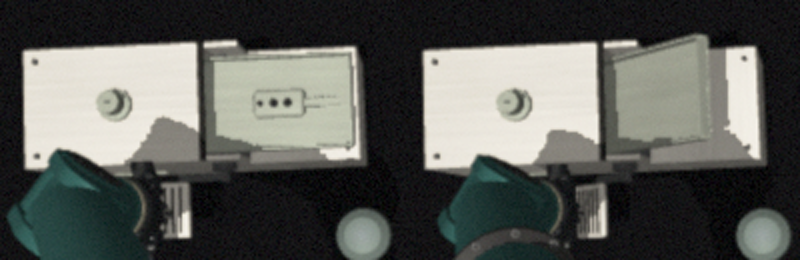

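C was on the tray (left half) and slid in (right half, tray empty). The last key is B at (594,-333).

>>> drive_tool(
  claw=[0,0,0,0,0,0],
  dp=[
    [0,0,0],
    [0,0,-0.1],
    [0,0,-0.2],
    [0,0,-0.25],
    [0,0,-0.25],
    [0,0,-0.15],
  ],
  delta_rot=[
    [0,0,0],
    [0,0,0],
    [0,0,0],
    [0,0,0],
    [0,0,0],
    [0,0,0],
  ],
)

```text
clock: 29.72
ee_pos: [443.3, 249.9, 259.3]
tool_rot: [[-0.032, 0.999, 0.003], [0.999, 0.032, 0.001], [0.001, 0.003, -1.0]]
contact_force: [-0.0, 0.1, -0.3]
opening: 0.1
```

>>> drive_tool(
  claw=[0.75,0.75,0.75,0.75,0.75,0.75,0.75,0.75,0.75,0.75],
  dp=[
    [-0.2,0.045,0],
    [-0.33,0.075,0],
    [-0.33,0.075,0],
    [-0.33,0.075,0],
    [-0.33,0.075,0],
    [-0.33,0.075,0],
    [-0.33,0.075,0],
    [-0.33,0.075,0],
    [-0.33,0.075,0],
    [-0.33,0.075,0],
  ],
  delta_rot=[
    [0,0,0],
    [0,0,0],
    [0,0,0],
    [0,0,0],
    [0,0,0],
    [0,0,0],
    [0,0,0],
    [0,0,0],
    [0,0,0],
    [0,0,0],
  ],
)

```text
clock: 30.98
ee_pos: [566.1, -223.7, 257.5]
tool_rot: [[-0.032, 0.999, -0.0], [0.999, 0.032, -0.0], [-0.0, -0.0, -1.0]]
contact_force: [0.7, 0.5, -0.3]
opening: 64.1
```

>>> drive_tool(
  claw=[0.75,0.75,0.75,0.75,0.75,0.75,0.75],
  dp=[
    [-0.33,0.075,0],
    [-0.3,0.07,0],
    [-0.118,0.023,0.2],
    [0,0,0.3],
    [0,0,0.3],
    [0,0,0],
    [0,0,0],
  ],
  delta_rot=[
    [0,0,0],
    [0,0,0],
    [0,0,0],
    [0,0,0.03],
    [0,0,0.03],
    [0,0,0],
    [0,0,0],
  ],
)

```text
clock: 31.85
ee_pos: [596.1, -333.4, 138.5]
tool_rot: [[0.154, 0.988, 0.002], [0.988, -0.154, -0.001], [-0.001, 0.002, -1.0]]
contact_force: [-0.9, -0.5, 0.7]
opening: 64.3
```

```bash
python3 - <<'E'
from keys import *
plan((594,-333,29),81)
c=snap('side','s12'); snap('top','t12')
u,v=proj(c,(594,-333,14)).astype(int);print(u,v)
cv2.imwrite('pics/v12.png',cv2.resize(c['pixels'][v-60:v+60,u-80:u+80],None,fx=4,fy=4,interpolation=2))
E
```

```text
at [ 596.1 -333.4  138.5] yaw 81.2 tool shift units [ 0.001 -0.016  0.73 ] turn units z 0.0009 | F [-0.9 -0.5  0.7] open 64.3 t 31.9
344 192
```

View pics/v12.png

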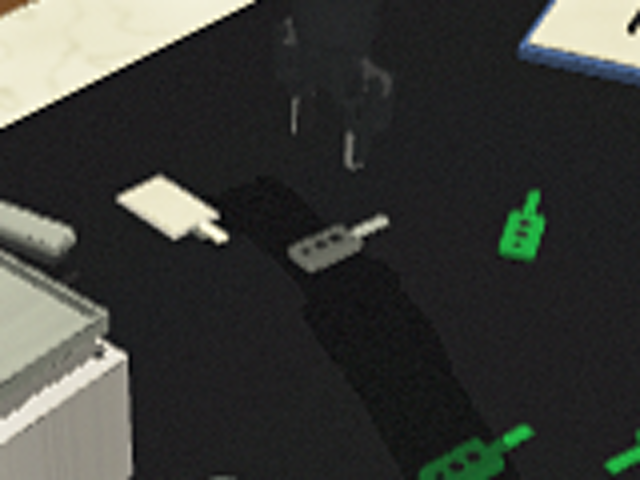

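The side crop shows silver key B at (325,247), directly under the open jaws and within about 2 px of the expected spot. Now I'll grip it.

>>> drive_tool(
  claw=[0.75,0.75,0.75,0.75,0.75,0,0,0,0],
  dp=[
    [0,-0.012,0.3],
    [0,0,0.25],
    [0,0,0.12],
    [0,0,0.058],
    [0,0,0],
    [0,0,0],
    [0,0,0],
    [0,0,0],
    [0,0,0],
  ],
  delta_rot=[
    [0,0,0],
    [0,0,0],
    [0,0,0],
    [0,0,0],
    [0,0,0],
    [0,0,0],
    [0,0,0],
    [0,0,0],
    [0,0,0],
  ],
)

```text
clock: 33.08
ee_pos: [594.7, -333.1, 29.2]
tool_rot: [[0.155, 0.988, 0.003], [0.988, -0.155, -0.001], [-0.001, 0.003, -1.0]]
contact_force: [-0.2, 0.8, 6.6]
opening: 33.9
```

>>> drive_tool(
  claw=[0,0,0,0,0,0,0,0,0],
  dp=[
    [0,0,0],
    [0,0,-0.2],
    [0,0,-0.35],
    [0,0,-0.35],
    [0,0,-0.35],
    [0,0,-0.1],
    [0,0,0],
    [0,0,0],
    [0,0,0],
  ],
  delta_rot=[
    [0,0,0],
    [0,0,0],
    [0,0,0],
    [0,0,0],
    [0,0,0],
    [0,0,0],
    [0,0,-0.03],
    [0,0,-0.03],
    [0,0,0],
  ],
)

```text
clock: 34.2
ee_pos: [592.4, -332.4, 228.7]
tool_rot: [[-0.032, 0.999, -0.002], [0.999, 0.032, 0.001], [0.001, -0.002, -1.0]]
contact_force: [-0.4, -0.3, -1.3]
opening: 34.1
```

```bash
python3 - <<'E'
from geo import *
plan(S(0,-75,215),91.9)
E
```

```text
at [ 592.4 -332.4  228.7] yaw 91.8 tool shift units [2.877 0.03  0.095] turn units z -0.0004 | F [-0.4 -0.3 -1.3] open 34.1 t 34.2
```

>>> drive_tool(
  claw=[0,0,0,0,0,0,0,0,0,0],
  dp=[
    [0.2,0.003,0],
    [0.3,0.003,0],
    [0.3,0.003,0],
    [0.3,0.003,0],
    [0.3,0.003,0],
    [0.3,0.003,0],
    [0.3,0.003,0],
    [0.3,0.003,0],
    [0.3,0.003,0],
    [0.277,0.003,0],
  ],
  delta_rot=[
    [0,0,0],
    [0,0,0],
    [0,0,0],
    [0,0,0],
    [0,0,0],
    [0,0,0],
    [0,0,0],
    [0,0,0],
    [0,0,0],
    [0,0,0],
  ],
)

```text
clock: 35.45
ee_pos: [583.0, 100.5, 229.4]
tool_rot: [[-0.032, 0.999, -0.001], [0.999, 0.032, -0.0], [-0.0, -0.001, -1.0]]
contact_force: [0.1, -0.1, -0.2]
opening: 34.2
```

>>> drive_tool(
  claw=[0,0,0],
  dp=[
    [0,0,0.1],
    [0,0,0],
    [0,0,0],
  ],
  delta_rot=[
    [0,0,0],
    [0,0,0],
    [0,0,0],
  ],
)

```text
clock: 35.83
ee_pos: [583.6, 96.9, 214.5]
tool_rot: [[-0.03, 1.0, -0.001], [1.0, 0.03, -0.001], [-0.001, -0.001, -1.0]]
contact_force: [-0.5, -0.4, -2.1]
opening: 34.3
```

```bash
python3 - <<'E'
from keys import *
plan(S(0,-75,181),91.9)
keys(snap('top','t13'))
E
```

```text
at [583.6  96.9 214.5] yaw 91.7 tool shift units [ 0.015 -0.003  0.223] turn units z -0.001 | F [-0.5 -0.4 -2.1] open 34.3 t 35.8
```

>>> drive_tool(
  claw=[0,0,0,0.65,0.65,0.65,0.65,0.65],
  dp=[
    [0.01,-0.003,0.15],
    [0.005,0,0.07],
    [0,0,0.003],
    [0,0,0],
    [0,0,0],
    [0,0,-0.15],
    [0,0,-0.25],
    [0,0,-0.15],
  ],
  delta_rot=[
    [0,0,0],
    [0,0,0],
    [0,0,0],
    [0,0,0],
    [0,0,0],
    [0,0,0],
    [0,0,0],
    [0,0,0],
  ],
)

```text
clock: 36.88
ee_pos: [584.1, 101.5, 266.5]
tool_rot: [[-0.033, 0.999, 0.003], [0.999, 0.033, 0.001], [0.001, 0.003, -1.0]]
contact_force: [-0.8, 0.1, -0.3]
opening: 55.7
```

>>> drive_tool(
  claw=[0,0,0,0,0,0,0,0,0],
  dp=[
    [0.15,-0.138,0],
    [0.25,-0.225,0],
    [0.25,-0.225,0],
    [0.25,-0.225,0],
    [0.12,-0.105,0],
    [0,0,0.2],
    [0,0,0.25],
    [0,0,0.1],
    [0,0,0],
  ],
  delta_rot=[
    [0,0,0],
    [0,0,0],
    [0,0,0],
    [0,0,0],
    [0,0,0],
    [0,0,0],
    [0,0,0],
    [0,0,0],
    [0,0,0],
  ],
)

```text
clock: 38.0
ee_pos: [440.3, 249.3, 181.3]
tool_rot: [[-0.033, 0.999, -0.001], [0.999, 0.033, -0.001], [-0.001, -0.001, -1.0]]
contact_force: [0.1, -0.2, 1.1]
opening: 0.4
```

```bash
python3 - <<'E'
from keys import *
plan((442,249,114),91.9)
keys(snap('top','t14'))
E
```

```text
at [440.3 249.3 181.3] yaw 91.9 tool shift units [-0.002  0.012  0.448] turn units z 0.0 | F [ 0.1 -0.2  1.1] open 0.4 t 38.0
```

>>> drive_tool(
  claw=[0,0,0,0,0,0,0,0,0,0],
  dp=[
    [0,0.01,0.08],
    [0,0,0.08],
    [0,0,0.08],
    [0,0,0.08],
    [0,0,0.08],
    [0,0,0.05],
    [0,0,0],
    [0,0,0],
    [0,0,0],
    [0,0,0],
  ],
  delta_rot=[
    [0,0,0],
    [0,0,0],
    [0,0,0],
    [0,0,0],
    [0,0,0],
    [0,0,0],
    [0,0,0],
    [0,0,0],
    [0,0,0],
    [0,0,0],
  ],
)

```text
clock: 39.3
ee_pos: [443.4, 251.4, 115.1]
tool_rot: [[-0.034, 0.999, 0.003], [0.999, 0.034, 0.004], [0.004, 0.003, -1.0]]
contact_force: [0.8, 2.4, 6.1]
opening: -0.2
```

```bash
python3 - <<'E'
from keys import *
c=snap('top','t15'); plan((442,249,300),91.9)
E
```

```text
at [443.3 251.4 115. ] yaw 91.9 tool shift units [-0.011 -0.005 -1.233] turn units z 0.0001 | F [-0.   2.3  5.9] open -0.1 t 39.4
```

>>> drive_tool(
  claw=[0,0,0,0,0,0,0,0],
  dp=[
    [0,0,0],
    [0,0,-0.1],
    [0,0,-0.2],
    [0,0,-0.25],
    [0,0,-0.25],
    [0,0,-0.15],
    [0,0,-0.05],
    [0,0,0],
  ],
  delta_rot=[
    [0,0,0],
    [0,0,0],
    [0,0,0],
    [0,0,0],
    [0,0,0],
    [0,0,0],
    [0,0,0],
    [0,0,0],
  ],
)

```text
clock: 40.35
ee_pos: [441.7, 248.8, 264.1]
tool_rot: [[-0.033, 0.999, -0.0], [0.999, 0.033, -0.001], [-0.001, -0.0, -1.0]]
contact_force: [-0.3, -0.2, -0.3]
opening: 0.2
```

```bash
python3 - <<'E'
from keys import *
c=snap('top','t16'); keys(c); plan((577,298.5,270),91.9)
i=np.vstack([np.hstack([cv2.imread('pics/t14.png')[110:240,100:300],cv2.imread('pics/t15.png')[110:240,100:300]]),c['pixels'][60:320,100:500]]); cv2.imwrite('pics/v16.png',cv2.resize(i,None,fx=1.5,fy=1.5,interpolation=2))
E
```

```text
at [441.4 248.7 263.5] yaw 91.9 tool shift units [ 0.302  0.914 -0.045] turn units z -0.0002 | F [-0.8 -0.4  0.4] open 0.2 t 40.4
```

View pics/v16.png

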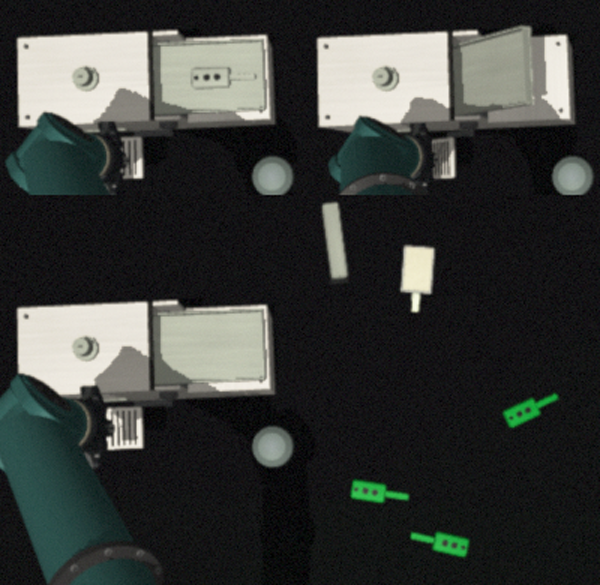

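The last picture shows the tray level and empty, no silver keys on the ledge, and the bystanders in place. Now I'll go over the plunger.

>>> drive_tool(
  claw=[0,0,0,0,0,0,0,0],
  dp=[
    [0,0,-0.1],
    [0.05,0.15,0],
    [0.08,0.25,0],
    [0.08,0.25,0],
    [0.06,0.17,0],
    [0.032,0.094,0],
    [0,0,0],
    [0,0,0],
  ],
  delta_rot=[
    [0,0,0],
    [0,0,0],
    [0,0,0],
    [0,0,0],
    [0,0,0],
    [0,0,0],
    [0,0,0],
    [0,0,0],
  ],
)

```text
clock: 41.4
ee_pos: [576.2, 299.0, 278.9]
tool_rot: [[-0.034, 0.999, -0.001], [0.999, 0.034, -0.001], [-0.001, -0.002, -1.0]]
contact_force: [-0.6, -1.5, -0.4]
opening: -0.0
```

```bash
python3 - <<'E'
from geo import *
plan((577,298.5,239),91.9)
c=snap('side','s17'); u,v=proj(c,(577,298.5,226)).astype(int); print(u,v,proj(c,(*bot.state()['ee_pos'][:2],bot.state()['ee_pos'][2]-25)))
cv2.imwrite('pics/v17.png',cv2.resize(c['pixels'][v-50:v+50,u-60:u+60],None,fx=5,fy=5,interpolation=2))
E
```

```text
at [576.2 299.  278.9] yaw 91.9 tool shift units [-0.003  0.006  0.266] turn units z 0.0002 | F [-0.6 -1.5 -0.4] open -0.0 t 41.4
189 234 [187.52052494 226.14638626]
```

View pics/v17.png

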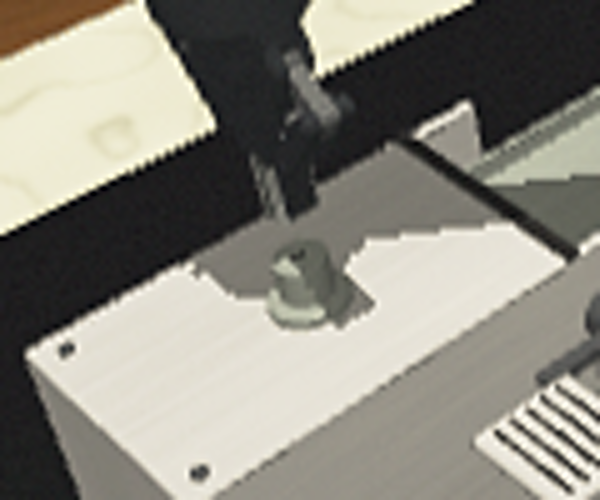

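The closed tips are above the plunger. Now I'll press down gently.

>>> drive_tool(
  claw=[0,0,0,0,0,0,0,0,0],
  dp=[
    [0,0,0.1],
    [0,0,0.08],
    [0,0,0.03],
    [0,0,0.025],
    [0,0,0.02],
    [0,0,0.02],
    [0,0,0],
    [0,0,0],
    [0,0,0],
  ],
  delta_rot=[
    [0,0,0],
    [0,0,0],
    [0,0,0],
    [0,0,0],
    [0,0,0],
    [0,0,0],
    [0,0,0],
    [0,0,0],
    [0,0,0],
  ],
)

```text
clock: 42.58
ee_pos: [576.8, 298.9, 239.1]
tool_rot: [[-0.033, 0.999, -0.001], [0.999, 0.033, -0.002], [-0.002, -0.001, -1.0]]
contact_force: [-3.7, -2.5, 9.7]
opening: -0.2
```

>>> drive_tool(
  claw=[0,0,0,0,0],
  dp=[
    [0,0,0.01],
    [0,0,0.01],
    [0,0,0],
    [0,0,0],
    [0,0,0],
  ],
  delta_rot=[
    [0,0,0],
    [0,0,0],
    [0,0,0],
    [0,0,0],
    [0,0,0],
  ],
)

```text
clock: 43.2
ee_pos: [576.9, 298.9, 239.0]
tool_rot: [[-0.033, 0.999, -0.0], [0.999, 0.033, -0.003], [-0.003, -0.0, -1.0]]
contact_force: [-7.1, -5.1, 22.0]
opening: 0.1
```

The plunger is at a hard stop: 22 N and no further travel, with the TCP at 239 mm, which is where the lock should be home. Now I'll retract clear.

>>> drive_tool(
  claw=[0,0,0,0,0,0,0,0,0,0],
  dp=[
    [0,0,-0.1],
    [0,0,-0.25],
    [0,0,-0.3],
    [-0.25,0,-0.1],
    [-0.3,0,0],
    [-0.3,0,0],
    [-0.3,0,0],
    [-0.3,0,0],
    [-0.2,0,0],
    [0,0,0],
  ],
  delta_rot=[
    [0,0,0],
    [0,0,0],
    [0,0,0],
    [0,0,0],
    [0,0,0],
    [0,0,0],
    [0,0,0],
    [0,0,0],
    [0,0,0],
    [0,0,0],
  ],
)

```text
clock: 44.45
ee_pos: [585.8, 48.2, 346.7]
tool_rot: [[-0.027, 1.0, -0.001], [1.0, 0.027, -0.002], [-0.002, -0.001, -1.0]]
contact_force: [0.9, 0.7, 0.1]
opening: -0.2
```

```bash
python3 - <<'E'
from keys import *
c=snap('side','s18');keys(snap('top','t18')); plan((577,60,340),91.9)
a=cv2.imread('pics/s1.png')
cv2.imwrite('pics/v18.png',cv2.resize(np.hstack([a[170:340,130:310],c['pixels'][170:340,130:310]]),None,fx=2.2,fy=2.2,interpolation=2))
E
```

```text
at [585.6  52.6 347.1] yaw 91.9 tool shift units [ 0.051 -0.056  0.048] turn units z 0.0 | F [-0.4  1.2 -0.1] open 0.6 t 44.5
```

View pics/v18.png

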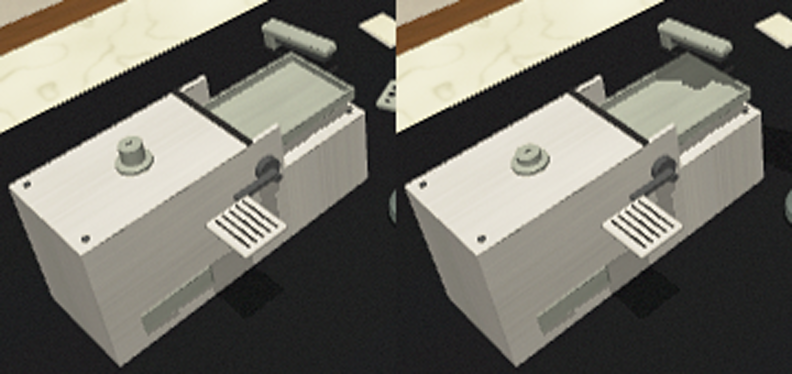

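Compared with the start (left), the plunger is clearly down, the tray is level and empty, and the stapler has not moved. I'm handing in.

```bash
python3 -c "
from station import bot
print(bot.sign_off())"
```

```text
the job is handed in; nothing more can be done
None
```

All four silver keys are in the key-drop safe and the lock plunger is pushed home; I handed the job in at about 44.5 s of the 210 s. I laid each key on the tray one at a time and tipped it in with the thumb lever. The three green lookalikes were left alone.

- **Keys:** after each lever press the tray looked empty, and the detector found no silver key on the ledge at the end. The camera can't see into the vault, so I inferred that the keys are inside it.
- **Tray and lock:** the tray looked level and empty before I pressed the plunger and again at the end. The plunger met a hard stop at the height where it should be home (22 N, no further travel). In the last picture it stands visibly lower than at the start.
- **Bystanders:** the stapler, paperweight and badge looked unmoved in the pictures; I did not measure their positions again. The arm was clear of everything when I handed in.
- **Disagreement:** the paddle appeared about 8 mm further left than the safe's description puts it, so I pressed where I saw it. Each press fully tipped the tray at 5 to 6 N.

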